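# Load a seed jar into the dark reader and hold its shutter open at the index

## Robot

A 7-joint arm with a two-finger parallel gripper is mounted at the origin on the work surface. World frame = base frame: x ahead of the robot, y to its left, z up, the work surface at z = 0. Lengths are in m, angles in rad, forces in N, time in s.
With the tool pointing down it reaches from about 0.4 to 0.85 m from the base axis. Payload 10.4 kg.
Tool frame: the origin (TCP) lies at the very end of the fingers, on their centre line; the grasp point (between the pads) lies 19 mm behind it; x points along the fingers, y is the direction in which the jaws open and shut, and the axes are right-handed (so a half turn about x gives the same grasp; the last joint's range is limited). The gripper opens to 85 mm and grips with 20 to 120 N. Pads are 22 mm wide; open, the fingers measure 114 mm over their backs; the gripper's body (76 mm by 85 mm) begins 54 mm behind the grasp point. The pads swing forward as they close: fully open they stand 13 mm farther back than shut.
Start: joints at [1.254, 0.332, -0.065, 1.46, 0.022, 1.35, -0.088], TCP at [0.181, -0.598, 0.231] pointing down, gripper open.
Joint ranges: [-2.6, 2.6], [-0.5, 2.12], [-1.47, 1.34], [0.16, 2.42], [-1.27, 4.41], [0.06, 2.06], [-2.6, 2.6]. Speed limits (rad/s): [2.22, 2.22, 2.79, 2.79, 3.14, 3.14, 3.14].

## Interface

Orientations are given as a unit quaternion [x, y, z, w].
In Python, from workcell import monitor, camera, ticket, regions_of gives the robot as it stands.
- The arm moves only by the tool step_arm, never from a script. Its argument "increments" is a list of rows, each a list of 5 numbers: the finger opening in m, from 0 to 0.0854, then the shift along the world's x, y, z in m, then the turn about the world's z in rad. A call has 1 to 12 rows; each row shifts and turns the commanded pose from where the row before left it; what a row does not reach is not made up. A row lasts 1/12 s, in which the tool goes at most 41.7 mm and 7.16 degrees, less where a joint would pass 70% of its speed; a pose out of reach is approached as far as the arm can. A call with a gripper value outside its range is refused whole. The fingers move at their own pace and stop on an object; "force" is the grip in N (left out, the last holds). Time passes only in rows, so rows that do not move let the fingers close. It gives the time, the measured TCP pose, the force and the opening at its end, in the units of the state.
- monitor.get_obs(): the state, without advancing time (a new reading comes with each control period).
- camera(name): name is "side" or "top" or "wrist"; returns a dict with "color" (384x512x3 uint8, red, green, blue), "range_z" (384x512 float32, m along the optical axis (not along the pixel's ray), 0 where there is no reading), "fx", "fy", "cx", "cy" (pixels), "cam_to_world" (4x4, takes a point from camera to world coordinates). Camera axes: x right, y up, looking along -z (the intrinsics and any distortion apply to the point x, -y, -z); pixel columns grow to the right and rows downward; lengths in m; the calibration is good to about 2 mm. The wrist camera is an equidistant fisheye: a pixel r from the principal point sees the ray r / f radians off the axis. A picture is of the moment at which its call begins.
- ticket.hand_in(): hands the job in, once; it reports no verdict.
Trained networks look in a picture, given as the dict that the camera call returned (one of the last four; its "shot" number tells which), for a name from the list of things; names that differ only in an ending like _2 or _b are one class to them, and where a whole thing is asked for, a point or a joint stands for the part that bears it (a point fixed in the world has none). Each returns a list of dicts, best first, with "p" (0 to 1); they miss things now and then, are a little off and sometimes report something else, mostly with a low value. They report only what shows in the picture. A call takes as long as a camera call.
- regions_of(picture, query): "region" (384x512 bool, what is visible of it) and "centre" ([row, column] in pixels, amid what is visible of it).
The state is a dict: "clock": time; "joint_pos": joint angles; "joint_velocities": joint speeds; "tau": joint torques, N m; "position": TCP position; "ee_rot": TCP orientation; "ft_force": force on the tool from outside, world axes, zero at the start; "torque": the same for the moment, N m; "grip_width": opening from 0.0 (shut) to 1.0 (fully open).
Only numpy, scipy, OpenCV 4.12 (cv2) and the standard library are available. Lean on these libraries where they do the work, as an engineer would, in place of code of your own. Each camera call takes 0.05 s, during which the arm holds its last target. There are 200 camera calls.

## Task

Stand the squat screw-cap jar upright inside the round seat in the reader's open drawer, let go of it and push the drawer fully shut. Only then pull the spring-return shutter handle on top of the reader out towards the drawer side until its pointer lines up with the index clip, and keep it there: the program finishes with the gripper still holding the handle at the mark against its spring. Leave the other things on the bench where they are.

Things in the scene. Friction and masses are not known exactly. Their poses are not given: they have to be found in the camera images.
- jar_center (a point): The sample jar: squat, clear, brown seeds inside, white screw cap; 42 mm diameter body, 44 mm cap, 55 mm tall, 90 g (varies). This point is its centre, half-way up (27.5 mm above its underside); z is its upright axis. It may start at any of three places, exchanged with the tall bottle and the beaker.
- reader: The light-tight sample reader: fixed white box, 220 mm deep (x), 240 mm wide (y), 100 mm high. Origin at the centre of its underside; its own -x is the front, where the drawer comes out; the flat top deck is at 100 mm. Its yaw varies.
- drawer (a joint): How far the drawer is open, in m: 0 fully shut, 0.13 fully open; it starts 0.100 to 0.125 open. It runs along the reader's x, has about 2 N of friction and stays where it is left; the reader's body stops it at 0.
- seat (a point): Centre of the round seat on the drawer's floor, at floor height (18 mm above the bench); moves with the drawer. The seat is a black ring 12 mm high, 52 mm inside and 60 mm outside diameter. The drawer is 127 mm wide inside; its side walls are only 16 mm above the floor; the inner face of its front panel is 55 mm from the seat's centre; the reader's front face is 45 to 70 mm from it on the other side as it starts.
- drawer_front (a point): Middle of the outer face of the drawer's front panel: flat, 150 mm wide, from 4 to 88 mm above the bench, with nothing projecting; this point is 46 mm above the bench. Push it along the reader's +x to shut the drawer. Moves with the drawer.
- handle (a point): Middle of the upright black handle plate of the shutter, on top of the reader: 14 mm thick along the reader's x, 36 mm wide along its y, 42 mm high; this point is half-way up, 129 mm above the bench (plate from 108 to 150 mm). It stands on a steel foot 40 x 36 mm whose top is at 109 mm. Moves with the shutter.
- shutter (a joint): How far the shutter is pulled out, in m: 0 home (start), 0.075 stop; grows as the handle moves along the reader's -x (to the front). A spring pulls it home: about 3 N at 0, growing by 60 N/m (about 6.5 N at 0.06); it snaps home when released.
- pointer (a point): Tip of the thin steel pointer on the left (reader's +y) side of the shutter's foot; on the handle's middle line, 39 mm from the handle's middle along the reader's y, about 105 mm above the bench. Moves with the shutter.
- index_tip (a point): The mark: tip of the small fixed steel index clip (12 x 24 mm, 9 mm high) beside the slide on the paper scale. Its axes are the reader's. The pointer is at the mark when pointer and tip have the same position along the reader's x. It lies 35 to 60 mm in front of the pointer's home.
- tallbottle_center (a point): Bystander: tall bottle, 52 mm diameter, 125 mm high; point on its axis 60 mm above its underside.
- beaker_center (a point): Bystander: open glass beaker, 64 mm diameter, 75 mm high; point on its axis half-way up.
- dishes: Bystander: stack of three clear petri dishes, 90 mm diameter, 45 mm high; origin at the centre of its underside.
- taperoll: Bystander: tape roll lying flat, 90 mm diameter, 20 mm high; origin at the centre of its underside.
- timer: Bystander: flat grey bench timer, 62 x 72 mm, 18 mm high; origin at the centre of its underside.

How it is judged:
On the way, in this order (a step that is already met when the one before it is completed fails the run):
1. the jar stands upright in the seat of the still open drawer and is let go (horizontal distance between jar_center and seat below 0.009 m and height (world z) of jar_center between 0.04 and 0.051 m and angle between jar_center's own z axis and vertical below 0.12 rad and value of joint drawer above 0.05 m and contact force between the fingers and jar below 0.1 N), for 0.2 s.
2. the drawer is pushed fully shut with the jar in its seat (horizontal distance between jar_center and seat below 0.009 m and height (world z) of jar_center between 0.04 and 0.051 m and angle between jar_center's own z axis and vertical below 0.12 rad and value of joint drawer below 0.004 m), for 0.2 s.
3. the shutter is pulled out to the mark (x of pointer in the frame of index_tip between -0.005 and 0.005 m and value of joint drawer below 0.005 m), for 0.2 s.
At the end, for the whole second after the job is handed in: Through the last second the gripper holds the shutter against its spring (fingers in contact, over 1.5 N), at rest, with the pointer within 5 mm of the index tip along the slide; the drawer is shut to within 5 mm and the jar stands upright (within 7 degrees) in its seat, within 9 mm of the centre (all of step 3 and horizontal distance between jar_center and seat below 0.009 m and height (world z) of jar_center between 0.04 and 0.051 m and angle between jar_center's own z axis and vertical below 0.12 rad and velocity of joint shutter between -0.01 and 0.01 m/s and contact force between the fingers and shutter above 1.5 N); the arm keeps its last pose, push and grip.
It fails at once if the shutter is opened (over 10 mm) while the drawer is open (over 10 mm) (value of joint each of shutter, drawer above 0.01 m).
It fails at once if the jar is tipped over (angle between jar_center's own z axis and vertical above 0.6 rad).
It fails at once if another thing on the bench is shifted by over 40 mm (distance of any of tallbottle_center, beaker_center, dishes, taperoll, timer from where it was at the start of the episode above 0.04 m).
It also fails if it takes over 64 s, if anything falls off the work surface, if the arm or the gripper's body presses on something with over 40 N, if the wrist force passes 120 N, or if a joint passes its speed limit or range.

## Working session

There is one attempt and no reset: what is moved stays moved. The work goes in short steps, Python scripts to look and compute and a tool call to move; the robot and the scene stay as the last step left them, time stands still between calls to the robot, and variables do not carry over. Pictures are saved under pics/ and viewed, about 8 in all and at most 12, crops included, and the job is handed in when it is done.

Besides the shell and the picture viewer there is one more tool, called after "Request:" by a JSON object that holds its "op" and its "data", one argument or row to a line. step_arm: Moves the arm, as the interface text tells. Its arguments: {"type":"object","properties":{"increments":{"type":"array"},"force":{"type":"number"}},"required":["increments"]}

```bash
mkdir -p pics; cat > h.py <<'E'
import numpy as np, cv2
from workcell import monitor, camera, ticket, regions_of
def pts(c, mask):
    r,k=np.nonzero(mask&(c["range_z"]>0)); z=c["range_z"][r,k]
    x=(k-c["cx"])/c["fx"]*z; y=(r-c["cy"])/c["fy"]*z
    P=np.stack([x,-y,-z,np.ones_like(z)],1)
    return (P@np.array(c["cam_to_world"]).T)[:,:3]
def save(c,n): cv2.imwrite("pics/"+n,cv2.cvtColor(c["color"],cv2.COLOR_RGB2BGR))
E
python3 - <<'E'
from h import *
o=monitor.get_obs(); print({k:np.round(v,3) for k,v in o.items()})
C={n:camera(n) for n in("top","side")}
im=np.vstack([C["top"]["color"],C["side"]["color"]])
cv2.imwrite("pics/a.png",cv2.cvtColor(cv2.resize(im,(400,600)) if 0 else C["top"]["color"],cv2.COLOR_RGB2BGR))
save(C["side"],"b.png")
for n,c in C.items():
  print(n,np.round(c["cam_to_world"],2).tolist(),c["fx"],c["cx"],c["cy"])
  for q in["jar_center","reader","seat","drawer_front","handle","pointer","index_tip","tallbottle_center","beaker_center","dishes","taperoll","timer"]:
    for d in regions_of(c,q)[:2]:
      P=pts(c,d["region"])
      if len(P): print(n,q,round(d["p"],2),np.round(d["centre"]),len(P),"med",np.round(np.median(P,0),3),"lo",np.round(np.percentile(P,3,0),3),"hi",np.round(np.percentile(P,97,0),3))
E
```

```text
{'clock': np.float64(0.0), 'joint_pos': array([ 1.254,  0.333, -0.065,  1.461,  0.022,  1.35 , -0.089]), 'joint_velocities': array([ 0.002,  0.   , -0.001,  0.001, -0.   ,  0.001,  0.   ]), 'tau': array([ 1.0000e-03, -6.2544e+01,  4.9000e-02, -3.9161e+01,  1.6000e-02,
        1.0000e-02, -0.0000e+00]), 'position': array([ 0.181, -0.598,  0.231]), 'ee_rot': array([-0.699, -0.104,  0.7  , -0.103]), 'ft_force': array([-0.243,  0.033,  0.775]), 'torque': array([ 0.033, -0.01 ,  0.006]), 'grip_width': np.float64(0.997)}
top [[-0.03, 0.99, -0.11, 0.38], [-1.0, -0.03, -0.0, 0.02], [-0.01, 0.11, 0.99, 1.14], [0.0, 0.0, 0.0, 1.0]] 372.6044703449016 250.49128309539395 193.54736194545583
top jar_center 0.69 [219. 361.] 228 med [ 0.419 -0.301  0.054] lo [ 0.401 -0.324  0.009] hi [ 0.437 -0.286  0.059]
top jar_center 0.65 [136. 245.] 8302 med [0.659 0.026 0.099] lo [ 0.483 -0.079  0.015] hi [0.798 0.141 0.106]
top reader 0.74 [136. 243.] 8241 med [0.658 0.026 0.099] lo [ 0.482 -0.078  0.015] hi [0.796 0.141 0.106]
top seat 0.86 [182. 253.] 1921 med [0.535 0.017 0.019] lo [ 0.472 -0.047  0.013] hi
[... 2208 characters left out ...]
o [0.385 0.263 0.012] hi [0.428 0.298 0.127]
side beaker_center 0.85 [137. 278.] 282 med [ 0.585 -0.303  0.051] lo [ 0.558 -0.343  0.006] hi [ 0.613 -0.284  0.075]
side dishes 0.6 [260. 178.] 679 med [0.613 0.349 0.043] lo [0.575 0.306 0.01 ] hi [0.657 0.385 0.048]
side dishes 0.36 [202. 252.] 1218 med [0.536 0.019 0.02 ] lo [ 0.469 -0.048  0.013] hi [0.612 0.085 0.088]
side taperoll 0.83 [327. 234.] 441 med [0.324 0.447 0.018] lo [ 0.279  0.402 -0.002] hi [0.365 0.486 0.023]
side taperoll 0.49 [199. 250.] 1295 med [0.536 0.02  0.02 ] lo [ 0.47  -0.049  0.01 ] hi [0.612 0.085 0.088]
side timer 0.74 [156. 347.] 197 med [ 0.302 -0.386  0.017] lo [ 0.272 -0.425  0.008] hi [ 0.33  -0.353  0.022]
```

View pics/a.png

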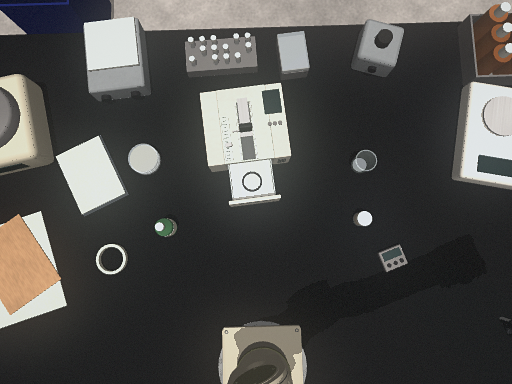

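View pics/b.png

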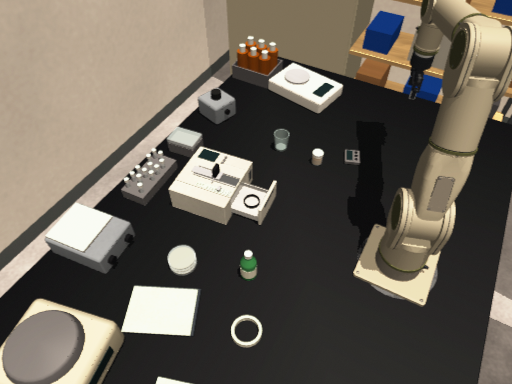

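Top view: the jar is at about (219,363) and the drawer ring at (182,252). The handle is at (110,243) on the reader. Side view: the jar's cap is at (155,318). Next I measure each of these from both views.

```bash
python3 - <<'E'
from h import *
from scipy.spatial.transform import Rotation as R
print(R.from_quat(monitor.get_obs()["ee_rot"]).as_matrix().round(2).tolist())
A={}
for n in("top","side"):
  c=camera(n); full=np.ones((384,512),bool)
  P=pts(c,full); col=c["color"][c["range_z"]>0].astype(int); s=col.sum(1)
  x,y,z=P.T
  m=(abs(x-.419)<.05)&(abs(y+.302)<.05)&(z>.045)&(z<.07); print(n,"cap",P[m].mean(0).round(4),cv2.minEnclosingCircle(P[m][:,:2].astype(np.float32)),m.sum(),np.percentile(z[m],[50,95]))
  box=(x>.44)&(x<.84)&(y>-.14)&(y<.2)
  m=box&(abs(z-.1)<.004); r=cv2.minAreaRect(P[m][:,:2].astype(np.float32)); print("deck",r,np.median(z[m]))
  m=box&(x<.52)&(z>.08)&(z<.095); v=cv2.fitLine(P[m][:,:2].astype(np.float32),cv2.DIST_HUBER,0,.01,.01).ravel(); print("panel top",P[m].mean(0).round(4),v,np.degrees(np.arctan2(v[1],v[0])),m.sum())
  m=(abs(x-.535)<.045)&(abs(y-.016)<.045)&(z<.045)&(s<200); e=P[m][:,:2]; print("ring",m.sum(),e.mean(0),cv2.minEnclosingCircle(e.astype(np.float32)),np.median(z[m]))
  m=box&(z>.125)&(z<.16); print("handle",P[m].mean(0).round(4),np.percentile(P[m],[3,97],0).round(3).tolist(),m.sum())
  t=box&(z>.146)&(z<.156); print("handle top",P[t].mean(0).round(4),t.sum(),cv2.minAreaRect(P[t][:,:2].astype(np.float32)))
  cr=c["color"][80:170,195:300] if n=="top" else c["color"][140:225,165:285]
  cr=cv2.resize(cr,None,fx=4.4,fy=4.4,interpolation=cv2.INTER_CUBIC); A[n]=cv2.resize(cr,(500,400))
cv2.imwrite("pics/c.png",cv2.cvtColor(A["top"],cv2.COLOR_RGB2BGR))
E
```

```text
[[0.0, 0.29, -0.96], [-0.0, -0.96, -0.29], [-1.0, 0.0, 0.0]]
top cap [ 0.4198 -0.3055  0.0544] ((0.4196494221687317, -0.3063228130340576), 0.02212611958384514) 186 [0.05457417 0.05822975]
deck ((0.6974701285362244, 0.03216872364282608), (0.2203095704317093, 0.23960024118423462), 5.715452671051025) 0.09982964431155239
panel top [0.4801 0.0099 0.0869] [ 0.10090324 -0.99489623  0.4801115   0.0099164 ] -84.20881 231
ring 24 [0.53928618 0.00999196] ((0.5409747958183289, 0.015902845188975334), 0.02916957624256611) 0.027707693051215454
handle [0.6755 0.0302 0.1451] [[0.67, 0.014, 0.128], [0.683, 0.047, 0.152]] 90
handle top [0.6775 0.0307 0.1492] 59 ((0.67781001329422, 0.03050478734076023), (0.013510647229850292, 0.03450554609298706), 8.15674877166748)
side cap [ 0.4201 -0.3028  0.053 ] ((0.42009517550468445, -0.3053630292415619), 0.023019801825284958) 80 [0.05302327 0.05781293]
deck ((0.6976158618927002, 0.033670857548713684), (0.22048722207546234, 0.243089959025383), 5.602213382720947) 0.09981708792692667
panel top [0.479  0.0168 0.0863] [ 0.1027447  -0.99470776  0.47895184  0.01681658] -84.10275 128
ring 42 [0.53914098 0.01934879] ((0.5392658710479736, 0.01703905314207077), 0.030399536713957787) 0.027133372361903274
handle [0.6752 0.0353 0.1426] [[0.67, 0.016, 0.128], [0.684, 0.05, 0.153]] 63
handle top [0.6767 0.0333 0.1493] 32 ((0.6770079731941223, 0.032096873968839645), (0.015145006589591503, 0.03619992733001709), 3.24954891204834)
```

View pics/c.png

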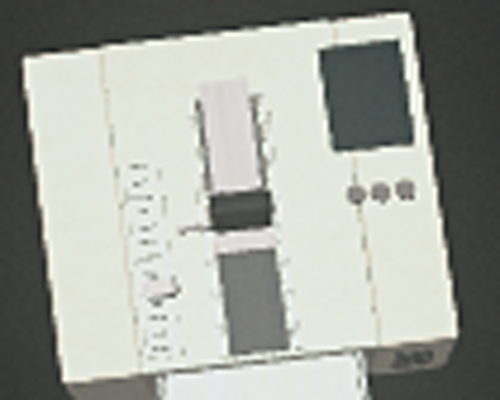

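The ring centre is about (0.539, 0.0165) and the reader yaw about 5.75°. The reader's own dimensions agree: the seat is 0.6 mm off its centreline. The jar is at (0.420, -0.305), 55–58 mm high. The crop shows the pointer at (180,231) and the clip near (165,292). I'll move to above the jar.

Request:
{"op": "step_arm", "data": {
  "increments": [
    [0.085, 0.01, 0.012, 0, -0.016],
    [0.085, 0.02, 0.025, -0.003, -0.016],
    [0.085, 0.023, 0.028, -0.009, -0.016],
    [0.085, 0.023, 0.028, -0.009, -0.016],
    [0.085, 0.023, 0.028, -0.009, -0.016],
    [0.085, 0.023, 0.028, -0.009, -0.016],
    [0.085, 0.023, 0.028, -0.009, -0.016],
    [0.085, 0.023, 0.028, -0.009, -0.016],
    [0.085, 0.023, 0.028, -0.009, -0.016],
    [0.085, 0.023, 0.028, -0.009, -0.016],
    [0.085, 0.018, 0.02, -0.006, -0.016],
    [0.085, 0.007, 0.012, 0, -0.018]
  ],
  "force": 30
}}

```text
clock: 2.4
position: [0.4222, -0.3014, 0.1493]
ee_rot: [-0.706, -0.037, 0.706, -0.036]
ft_force: [0.3, -0.2, 0.3]
grip_width: 0.997
```

Request:
{"op": "step_arm", "data": {
  "increments": [
    [0.085, 0, 0, 0, 0],
    [0.085, 0, 0, 0, 0]
  ]
}}

```text
clock: 2.57
position: [0.4203, -0.305, 0.1504]
ee_rot: [0.706, 0.036, -0.706, 0.036]
ft_force: [-0.1, -1.0, 1.0]
grip_width: 0.992
```

```bash
cat >> h.py <<'E'
def wpts(c,mask=None):
    if mask is None: mask=np.ones(c["range_z"].shape,bool)
    r,k=np.nonzero(mask&(c["range_z"]>0)); z=c["range_z"][r,k]
    a=k-c["cx"]; b=r-c["cy"]; rr=np.hypot(a,b)+1e-9; th=np.hypot(a/c["fx"],b/c["fy"])
    t=np.tan(th); P=np.stack([a/rr*t*z,-b/rr*t*z,-z,np.ones_like(z)],1)
    return (P@np.array(c["cam_to_world"]).T)[:,:3],(r,k)
E
python3 - <<'E'
from h import *
c=camera("wrist"); o=monitor.get_obs(); print(o["position"],o["clock"])
P,_=wpts(c); x,y,z=P.T
m=(abs(x-.419)<.05)&(abs(y+.302)<.05)&(z>.048)&(z<.07)
if m.sum(): print(P[m].mean(0),m.sum(),cv2.minEnclosingCircle(P[m][:,:2].astype(np.float32)),np.median(z[m]))
save(c,"d.png")
E
```

```text
[ 0.41965564 -0.30596735  0.15049706] 2.6167
[ 0.42235886 -0.30804769  0.05501564] 2079 ((0.4214147925376892, -0.30810433626174927), 0.02197379805147648) 0.05509618215502868
```

View pics/d.png

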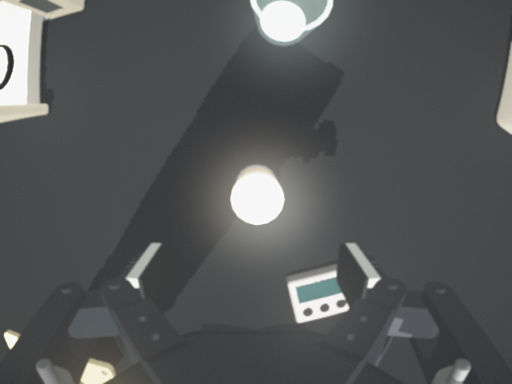

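The wrist picture shows the cap at (257,198), between the fingers. The wrist depth puts it at (0.421, -0.307) with its top at 55 mm, within 2 mm of the other views. I'll descend and grip.

Request:
{"op": "step_arm", "data": {
  "increments": [
    [0.085, 0.001, -0.001, -0.012, 0],
    [0.085, 0, 0, -0.022, 0],
    [0.085, 0, 0, -0.024, 0],
    [0.085, 0, 0, -0.024, 0],
    [0.085, 0, 0, -0.022, 0],
    [0.085, 0, 0, -0.014, 0],
    [0.085, 0, 0, -0.008, 0],
    [0.085, 0, 0, 0, 0],
    [0.03, 0, 0, 0, 0],
    [0.03, 0, 0, 0, 0],
    [0.03, 0, 0, 0, 0],
    [0.03, 0, 0, 0, 0]
  ],
  "force": 30
}}

```text
clock: 3.62
position: [0.4217, -0.3069, 0.0254]
ee_rot: [0.707, 0.035, -0.706, 0.036]
ft_force: [-0.5, 0.7, 4.8]
grip_width: 0.504
```

Request:
{"op": "step_arm", "data": {
  "increments": [
    [0.03, 0, 0, 0, 0],
    [0.03, 0, 0, 0, 0],
    [0.03, 0, 0, 0, 0],
    [0.03, 0, 0, 0, 0],
    [0.03, 0, 0, 0, 0],
    [0.03, 0, 0, 0, 0]
  ]
}}

```text
clock: 4.12
position: [0.4218, -0.3068, 0.0255]
ee_rot: [0.707, 0.035, -0.706, 0.036]
ft_force: [-0.2, 0.6, 6.9]
grip_width: 0.509
```

Request:
{"op": "step_arm", "data": {
  "increments": [
    [0.03, 0, 0, 0.01, 0],
    [0.03, 0, 0, 0.02, 0],
    [0.03, 0, 0, 0.025, 0],
    [0.03, 0, 0, 0.025, 0],
    [0.03, 0.003, 0.01, 0.02, 0],
    [0.03, 0.008, 0.022, 0.015, 0],
    [0.03, 0.012, 0.033, 0, 0],
    [0.03, 0.013, 0.036, 0, 0],
    [0.03, 0.013, 0.036, 0, 0],
    [0.03, 0.013, 0.036, 0, 0],
    [0.03, 0.013, 0.036, 0, 0],
    [0.03, 0.013, 0.036, 0, 0]
  ]
}}

```text
clock: 5.12
position: [0.5091, -0.0594, 0.1401]
ee_rot: [0.706, 0.035, -0.706, 0.035]
ft_force: [0.7, -1.2, -1.8]
grip_width: 0.502
```

Request:
{"op": "step_arm", "data": {
  "increments": [
    [0.03, 0.012, 0.033, 0, 0],
    [0.03, 0.01, 0.025, 0, 0],
    [0.03, 0.005, 0.014, 0, 0],
    [0.03, 0.002, 0.007, 0, 0],
    [0.03, 0, 0, 0, 0],
    [0.03, 0, 0, 0, 0]
  ]
}}

```text
clock: 5.62
position: [0.5377, 0.0168, 0.1394]
ee_rot: [-0.706, -0.035, 0.706, -0.035]
ft_force: [0.2, 0.6, -1.4]
grip_width: 0.503
```

```bash
python3 - <<'E'
from h import *
o=monitor.get_obs(); print(o["position"],o["ee_rot"],o["grip_width"])
A=[]
for n in("wrist","side"):
  c=camera(n); P,_=wpts(c) if n=="wrist" else (pts(c,np.ones((384,512),bool)),0)
  col=c["color"][c["range_z"]>0].astype(int).sum(1); x,y,z=P.T
  m=(abs(x-.539)<.05)&(abs(y-.0165)<.05)&(z<.045)&(z>.02)&(col<200); print(n,"ring",m.sum(), P[m].mean(0) if m.sum() else 0,cv2.minEnclosingCircle(P[m][:,:2].astype(np.float32)) if m.sum() else 0)
  m=(abs(x-o["position"][0])<.03)&(abs(y-o["position"][1])<.03)&(z>.11)&(z<.19); print("jar",m.sum(),P[m].mean(0),np.percentile(P[m],[2,98],0).round(3).tolist())
  A.append(c["color"])
cv2.imwrite("pics/e.png",cv2.cvtColor(cv2.resize(np.hstack(A),(800,300)),cv2.COLOR_RGB2BGR))
E
```

```text
[0.53768881 0.01683311 0.13940841] [-0.7060753  -0.03489503  0.70639175 -0.03536531] 0.5029455077009815
wrist ring 172 [ 0.55192612 -0.00259782  0.02987287] ((0.5490153431892395, 0.00786900706589222), 0.0268821120262146)
jar 11105 [0.54378178 0.01665343 0.16527089] [[0.52, -0.009, 0.124], [0.558, 0.044, 0.187]]
side ring 57 [0.54010876 0.01440133 0.02654747] ((0.5402646064758301, 0.01705067604780197), 0.030740300193428993)
jar 154 [0.52469787 0.02213294 0.15205519] [[0.514, -0.01, 0.115], [0.544, 0.045, 0.187]]
```

View pics/e.png

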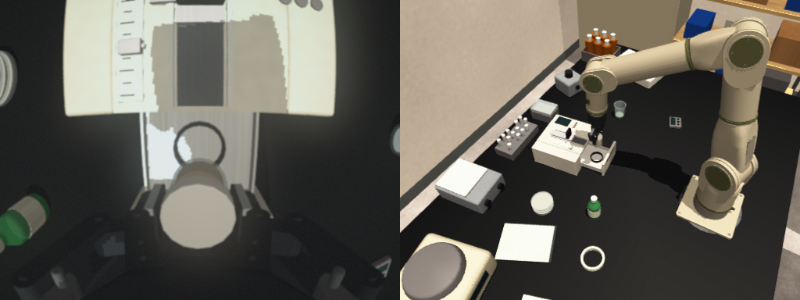

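The wrist picture shows the jar held upright (cap at (198,210) in the scaled view) and the ring's far part at (200,140). I'll fit circles to both in this one view to get the offset between them.

```bash
cat >> h.py <<'E'
from scipy.optimize import least_squares
def circ(q,r,c0): 
    s=least_squares(lambda p:np.hypot(q[:,0]-p[0],q[:,1]-p[1])-r,c0,loss="soft_l1",f_scale=.002); return s.x,np.abs(s.fun).mean()
E
python3 - <<'E'
from h import *
c=camera("wrist"); P,_=wpts(c); col=c["color"][c["range_z"]>0].astype(int).sum(1); x,y,z=P.T
p=monitor.get_obs()["position"]; print(p)
m=(abs(x-.54)<.045)&(abs(y-.0165)<.045)&(z<.045)&(z>.022)&(col<260)
print(circ(P[m],.028,[.54,.016]),m.sum(),np.median(z[m]))
b=(abs(x-p[0])<.035)&(abs(y-p[1])<.035)
h=np.histogram(z[b&(z>.1)],bins=np.arange(.1,.2,.004)); print(list(zip(h[1].round(3).tolist(),h[0].tolist())))
for lo,hi in((.163,.168),(.167,.172),(.171,.176)):
  m=b&(z>lo)&(z<hi)&(col>330)
  if m.sum()>20: print(lo,m.sum(),cv2.minEnclosingCircle(P[m][:,:2].astype(np.float32)),P[m].mean(0))
E
```

```text
[0.53774387 0.01600496 0.13939087]
(array([0.54323851, 0.01531458]), np.float64(0.0009971718109534828)) 477 0.029825704614824478
[(0.1, 0), (0.104, 0), (0.108, 0), (0.112, 7), (0.116, 99), (0.12, 121), (0.124, 139), (0.128, 143), (0.132, 146), (0.136, 169), (0.14, 191), (0.144, 280), (0.148, 343), (0.152, 241), (0.156, 450), (0.16, 521), (0.164, 685), (0.168, 6520), (0.172, 303), (0.176, 652), (0.18, 199), (0.184, 328), (0.188, 423), (0.192, 429)]
0.163 406 ((0.5374951362609863, 0.01514599658548832), 0.022377904504537582) [0.55249399 0.01862817 0.16613779]
0.167 6337 ((0.5372676849365234, 0.015703922137618065), 0.02224257029592991) [0.53922468 0.01570457 0.16938942]
0.171 23 ((0.5395556092262268, 0.014332582242786884), 0.019063502550125122) [0.5382084  0.0088907  0.17117839]
```

In the same view, the jar is at (0.5373, 0.0157) and the ring at (0.543, 0.0153). Averaged with the fixed cameras, I'll shift x by +4 mm and lower by 95 mm.

Request:
{"op": "step_arm", "data": {
  "increments": [
    [0.03, 0.002, 0, -0.008, 0],
    [0.03, 0.002, 0, -0.015, 0],
    [0.03, 0, 0, -0.018, 0],
    [0.03, 0, 0, -0.018, 0],
    [0.03, 0, 0, -0.014, 0],
    [0.03, 0, 0, -0.008, 0],
    [0.03, 0, 0, -0.006, 0],
    [0.03, 0, 0, -0.005, 0],
    [0.03, 0, 0, -0.003, 0],
    [0.03, 0, 0, 0, 0],
    [0.03, 0, 0, 0, 0]
  ]
}}

```text
clock: 6.68
position: [0.5423, 0.0178, 0.0447]
ee_rot: [0.706, 0.035, -0.706, 0.035]
ft_force: [-0.6, 0.6, -1.3]
grip_width: 0.507
```

```bash
python3 - <<'E'
from h import *
c=camera("wrist"); P,_=wpts(c); col=c["color"][c["range_z"]>0].astype(int).sum(1); x,y,z=P.T
o=monitor.get_obs();p=o["position"]; print(p,o["ft_force"])
m=(abs(x-.54)<.045)&(abs(y-.0165)<.045)&(z<.038)&(z>.024)&(col<260)
print(circ(P[m],.028,[.54,.016]),m.sum())
b=(abs(x-p[0])<.035)&(abs(y-p[1])<.035)&(col>330)&(z>.06)&(z<.09)
zt=np.median(z[b]);m=b&(abs(z-zt)<.003);print(zt,m.sum(),cv2.minEnclosingCircle(P[m][:,:2].astype(np.float32)))
E
```

```text
[0.54243806 0.01778593 0.04490824] [ 0.13872204  0.69491507 -1.8936261 ]
(array([0.54308834, 0.01495868]), np.float64(0.0010133193365681693)) 1086
0.07479135536734216 6384 ((0.5496867895126343, 0.01786027103662491), 0.03512824699282646)
```

Request:
{"op": "step_arm", "data": {
  "increments": [
    [0.03, 0, -0.0015, -0.001, 0],
    [0.03, 0, 0, -0.001, 0],
    [0.03, 0, 0, 0, 0],
    [0.05, 0, 0, 0, 0],
    [0.055, 0, 0, 0, 0],
    [0.06, 0, 0, 0, 0],
    [0.065, 0, 0, 0, 0],
    [0.065, 0, 0, 0, 0],
    [0.065, 0, 0, 0, 0],
    [0.065, 0, 0, 0, 0],
    [0.065, 0, 0, 0, 0]
  ]
}}

```text
clock: 7.65
position: [0.542, 0.0163, 0.0423]
ee_rot: [-0.706, -0.035, 0.706, -0.035]
ft_force: [0.4, 0.5, -0.4]
grip_width: 0.763
```

```bash
python3 - <<'E'
from h import *
c=camera("wrist"); P,_=wpts(c); col=c["color"][c["range_z"]>0].astype(int).sum(1); x,y,z=P.T
o=monitor.get_obs();p=o["position"]; print(p,o["ft_force"],o["grip_width"])
m=(abs(x-.54)<.045)&(abs(y-.0165)<.045)&(z<.038)&(z>.024)&(col<260)
print(circ(P[m],.028,[.54,.016]),m.sum())
b=(np.hypot(x-p[0],y-p[1])<.028)&(col>330)&(z>.06)&(z<.09)
zt=np.median(z[b]);m=b&(abs(z-zt)<.002);print(zt,m.sum(),P[m].mean(0),cv2.minEnclosingCircle(P[m][:,:2].astype(np.float32)))
save(c,"f.png")
E
```

```text
[0.54199154 0.01626219 0.0423079 ] [0.00159034 0.11831627 0.00153357] 0.758444396486743
(array([0.54332052, 0.01499982]), np.float64(0.0009997972934818258)) 1300
0.0731024120256755 6413 [0.5442699  0.01459729 0.07311941] ((0.542509913444519, 0.014247076585888863), 0.02225705422461033)
```

View pics/f.png

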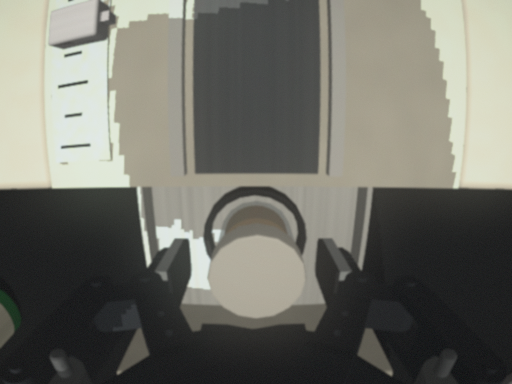

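The wrist picture shows the jar standing in the ring, cap at (257,275). The cap centre is within 1 mm of the ring fit, its top is at 73.1 mm (18+55), and the fingers are clear. I'll rise and take a look at the deck from there.

Request:
{"op": "step_arm", "data": {
  "increments": [
    [0.075, 0, 0, 0.01, 0],
    [0.08, 0, 0, 0.02, 0],
    [0.08, 0, 0, 0.03, 0],
    [0.08, 0, 0, 0.035, 0],
    [0.08, 0, 0, 0.03, 0],
    [0.08, 0, 0, 0.02, 0],
    [0.02, 0, 0, 0.01, 0],
    [0, 0, 0, 0, 0],
    [0, 0, 0, 0, 0],
    [0, 0, 0, 0, 0]
  ]
}}

```text
clock: 8.53
position: [0.5412, 0.0161, 0.1957]
ee_rot: [-0.705, -0.035, 0.707, -0.035]
ft_force: [0.2, 0.5, 0.1]
grip_width: 0.376
```

```bash
python3 - <<'E'
from h import *
c=camera("wrist"); P,(r,k)=wpts(c); x,y,z=P.T
print(monitor.get_obs()["position"])
u=np.array([np.cos(.1),np.sin(.1)]); v=np.array([-u[1],u[0]]); o=np.array([.6975,.033])
L=np.stack([(P[:,:2]-o)@u,(P[:,:2]-o)@v],1)
f=lambda m:(m.sum(),L[m].mean(0).round(4),np.percentile(L[m],[2,98],0).round(4).tolist(),np.median(z[m]).round(4)) if m.sum() else 0
print("handle top",f((z>.145)&(z<.156)&(abs(L[:,0])<.1)&(abs(L[:,1])<.03)))
print("clip",f((z>.1055)&(z<.116)&(abs(L[:,0])<.1)&(L[:,1]>.025)&(L[:,1]<.1)))
print("front panel",f((z>.08)&(z<.092)&(L[:,0]<-.15)))
for q in("index_tip","pointer","handle","jar_center"):
  for d in regions_of(c,q)[:2]: print(q,d["p"],d["centre"],d["region"].sum())
save(c,"g.png")
E
```

```text
[0.54114363 0.01613218 0.19562472]
handle top (np.int64(1107), array([-0.0199, -0.0026]), [[-0.0257, -0.0195], [-0.0128, 0.0141]], np.float64(0.1498))
clip (np.int64(413), array([-0.0497,  0.0475]), [[-0.0608, 0.0266], [-0.0175, 0.0594]], np.float64(0.109))
front panel (np.int64(1578), array([-0.2251,  0.0676]), [[-0.2738, -0.0738], [-0.2104, 0.2699]], np.float64(0.0874))
index_tip 0.55 [77.3, 185.3] 390
pointer 0.88 [28.6, 251.8] 2858
handle 0.98 [25.2, 254.5] 2774
jar_center 0.58 [186.4, 253.3] 1885
jar_center 0.46 [101.2, 21.0] 2895
```

View pics/g.png

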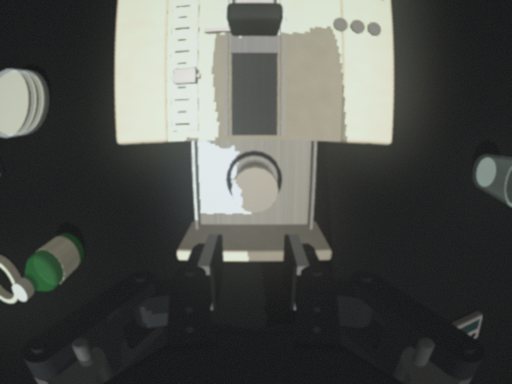

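The picture shows the clip at (186,76) with its nub at (198,75), the pointer at (212,32) and the handle at (254,20). The jar stands in the ring. Next I close the fingers, go in front of the panel and push.

Request:
{"op": "step_arm", "data": {
  "increments": [
    [0, -0.012, -0.001, 0, 0],
    [0, -0.022, -0.002, 0, 0],
    [0, -0.024, -0.002, 0, 0],
    [0, -0.024, -0.002, 0, 0],
    [0, -0.015, -0.002, -0.01, 0],
    [0, -0.009, 0, -0.02, 0],
    [0, 0, 0, -0.03, 0],
    [0, 0, 0, -0.03, 0],
    [0, 0, 0, -0.026, 0],
    [0, 0, 0, -0.016, 0],
    [0, 0, 0, -0.008, 0],
    [0, 0, 0, 0, 0]
  ]
}}

```text
clock: 9.78
position: [0.4348, 0.0074, 0.0558]
ee_rot: [-0.705, -0.036, 0.707, -0.035]
ft_force: [-0.2, 0.2, 0.8]
grip_width: -0.001
```

```bash
python3 - <<'E'
from h import *
u=np.array([np.cos(.1),np.sin(.1)]); v=np.array([-u[1],u[0]]); o=np.array([.6975,.033])
s=monitor.get_obs(); p=s["position"]; print(p,s["ft_force"],s["grip_width"],"local",(p[:2]-o)@u,(p[:2]-o)@v)
E
```

```text
[0.43483013 0.00738658 0.0558316 ] [-0.21618646  0.24066396  0.83503764] -0.0005771265209425455 local -0.2639146884074935 0.0007377688482517672
```

Request:
{"op": "step_arm", "data": {
  "increments": [
    [0, 0.008, 0.0008, 0, 0],
    [0, 0.008, 0.0008, 0, 0],
    [0, 0.006, 0.0006, 0, 0],
    [0, 0.005, 0.0005, 0, 0],
    [0, 0.006, 0.0006, 0, 0],
    [0, 0.008, 0.0008, 0, 0],
    [0, 0.01, 0.001, 0, 0],
    [0, 0.01, 0.001, 0, 0],
    [0, 0.01, 0.001, 0, 0],
    [0, 0.01, 0.001, 0, 0],
    [0, 0.01, 0.001, 0, 0],
    [0, 0.01, 0.001, 0, 0]
  ]
}}

```text
clock: 10.78
position: [0.5381, 0.0174, 0.0572]
ee_rot: [-0.706, -0.035, 0.706, -0.035]
ft_force: [-2.8, -0.4, 2.0]
grip_width: -0.001
```

Request:
{"op": "step_arm", "data": {
  "increments": [
    [0, 0.008, 0.0008, 0, 0],
    [0, 0.007, 0.0007, 0, 0],
    [0, 0.005, 0.0005, 0, 0],
    [0, 0.004, 0.0004, 0, 0],
    [0, 0.003, 0.0003, 0, 0]
  ]
}}

```text
clock: 11.2
position: [0.5643, 0.0201, 0.0572]
ee_rot: [-0.706, -0.035, 0.706, -0.035]
ft_force: [-3.1, 0.1, 0.6]
grip_width: 0.002
```

Local x is now about -0.134 with 3 N of friction, so I'll push on in small steps until the force rises.

Request:
{"op": "step_arm", "data": {
  "increments": [
    [0, 0.002, 0.0002, 0, 0],
    [0, 0.002, 0.0002, 0, 0],
    [0, 0.001, 0.0001, 0, 0],
    [0, 0, 0, 0, 0]
  ]
}}

```text
clock: 11.53
position: [0.5665, 0.0203, 0.0571]
ee_rot: [-0.704, -0.035, 0.708, -0.036]
ft_force: [-15.9, -2.7, 11.9]
grip_width: 0.002
```

Request:
{"op": "step_arm", "data": {
  "increments": [
    [0, 0.002, 0.0002, 0, 0],
    [0, 0.001, 0.0001, 0, 0],
    [0, 0, 0, 0, 0]
  ]
}}

```text
clock: 11.78
position: [0.5664, 0.0202, 0.0571]
ee_rot: [-0.702, -0.034, 0.711, -0.036]
ft_force: [-34.2, -3.7, 27.3]
grip_width: -0.003
```

The drawer is against its stop: 34 N and no further motion. I'll back off and rise.

Request:
{"op": "step_arm", "data": {
  "increments": [
    [0, -0.006, -0.0006, 0, 0],
    [0, -0.012, -0.0012, 0, 0],
    [0, -0.016, -0.0016, 0, 0],
    [0, -0.006, -0.0006, 0.012, 0],
    [0, 0, 0, 0.025, 0],
    [0, 0, 0, 0.035, 0],
    [0, 0, 0, 0.035, 0],
    [0, 0, 0, 0.03, 0],
    [0, 0, 0, 0.015, 0],
    [0, 0, 0, 0, 0],
    [0, 0, 0, 0, 0]
  ]
}}

```text
clock: 12.7
position: [0.5326, 0.017, 0.2101]
ee_rot: [0.707, 0.035, -0.705, 0.035]
ft_force: [-0.3, 0.4, -0.5]
grip_width: -0.004
```

```bash
python3 - <<'E'
from h import *
s=monitor.get_obs(); print(s["position"],s["joint_pos"].round(3),s["ft_force"])
c=camera("wrist"); P,(r,k)=wpts(c); x,y,z=P.T
u=np.array([np.cos(.1),np.sin(.1)]); v=np.array([-u[1],u[0]]); o=np.array([.6975,.033])
L=np.stack([(P[:,:2]-o)@u,(P[:,:2]-o)@v],1)
f=lambda m:(m.sum(),L[m].mean(0).round(4),np.percentile(L[m],[1,99],0).round(4).tolist(),np.median(z[m]).round(4)) if m.sum() else 0
print("handle top",f((z>.145)&(z<.156)&(abs(L[:,0])<.1)&(abs(L[:,1])<.03)))
cm=(z>.104)&(z<.116)&(abs(L[:,0])<.1)&(L[:,1]>.022)&(L[:,1]<.08); print("clip",f(cm&(L[:,0]<-.045)),"ptr",f(cm&(L[:,0]>-.045)&(L[:,1]<.042)))
print("front panel",f((z>.08)&(z<.092)&(L[:,0]<-.10)&(L[:,0]>-.2)&(abs(L[:,1])<.09)))
m=cm&(L[:,0]<-.045); i=np.round(np.stack([L[m][:,0]*1000,L[m][:,1]*1000,z[m]*1000]),0).T
for vv in np.unique(i[:,1]): q=i[i[:,1]==vv]; print(int(vv),q[:,0].min(),q[:,0].max(),q[:,2].max(),len(q))
im=c["color"][:150,120:330]; cv2.imwrite("pics/i.png",cv2.cvtColor(cv2.resize(im,None,fx=3.8,fy=3.8,interpolation=cv2.INTER_CUBIC),cv2.COLOR_RGB2BGR))
E
```

```text
[0.5326028  0.01699475 0.21014108] [ 0.39   0.186 -0.565  1.712  0.105  1.271 -1.669] [-0.34595787  0.40078162 -0.45734055]
handle top (np.int64(958), array([-0.0198, -0.0025]), [[-0.0258, -0.02], [-0.0124, 0.0151]], np.float64(0.1497))
clip (np.int64(338), array([-0.056 ,  0.0498]), [[-0.0834, 0.0222], [-0.0496, 0.06]], np.float64(0.1089)) ptr (np.int64(80), array([-0.0193,  0.0291]), [[-0.0277, 0.0221], [-0.0172, 0.0363]], np.float64(0.1081))
front panel (np.int64(2233), array([-0.1142, -0.0024]), [[-0.1212, -0.0749], [-0.1082, 0.0699]], np.float64(0.0878))
22 -88.0 -51.0 105.0 8
40 -57.0 -54.0 109.0 8
41 -56.0 -54.0 109.0 5
42 -57.0 -50.0 110.0 10
43 -61.0 -50.0 110.0 21
44 -61.0 -49.0 110.0 17
45 -61.0 -49.0 110.0 17
46 -61.0 -50.0 110.0 22
47 -61.0 -50.0 110.0 15
48 -61.0 -50.0 110.0 14
49 -61.0 -50.0 111.0 17
50 -61.0 -50.0 110.0 18
51 -60.0 -51.0 110.0 16
52 -61.0 -50.0 110.0 20
53 -61.0 -50.0 111.0 15
54 -61.0 -50.0 111.0 17
55 -61.0 -50.0 110.0 16
56 -62.0 -50.0 110.0 21
57 -61.0 -50.0 111.0 16
58 -61.0 -50.0 110.0 19
59 -61.0 -50.0 110.0 14
60 -60.0 -50.0 110.0 12
```

View pics/i.png

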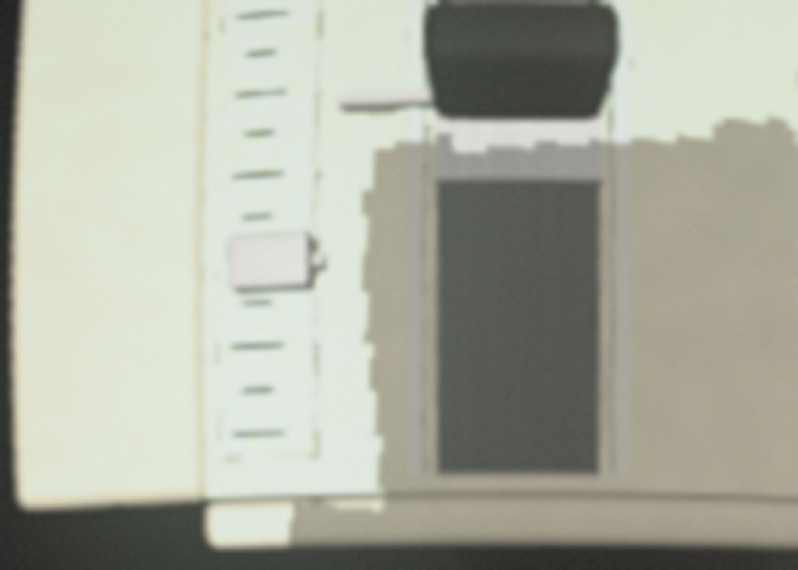

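The crop shows the drawer panel flush with the front (outer face at -0.121, panel 10 mm thick). The pointer tip is at (342,103) and the clip nub at (322,258). Along the slide, the pointer is at about -0.0195 and the clip centre at -0.0555, so the travel is about 36 mm. I'll turn the gripper 90° and go above the handle.

Request:
{"op": "step_arm", "data": {
  "increments": [
    [0.06, 0.006, 0.001, 0, 0.12],
    [0.06, 0.012, 0.001, 0, 0.12],
    [0.06, 0.014, 0.001, 0, 0.12],
    [0.06, 0.014, 0.001, 0, 0.12],
    [0.06, 0.014, 0.001, 0, 0.12],
    [0.06, 0.014, 0.001, 0, 0.12],
    [0.06, 0.014, 0.001, 0, 0.12],
    [0.06, 0.014, 0.001, 0, 0.12],
    [0.06, 0.014, 0.0015, 0, 0.12],
    [0.06, 0.012, 0.001, 0, 0.12],
    [0.06, 0.01, 0.001, 0, 0.12],
    [0.06, 0.0075, 0.001, 0, 0.12]
  ]
}}

```text
clock: 13.75
position: [0.6777, 0.0295, 0.2071]
ee_rot: [-0.506, -0.494, 0.507, -0.493]
ft_force: [0.5, -0.1, 0.3]
grip_width: 0.7
```

Request:
{"op": "step_arm", "data": {
  "increments": [
    [0.06, 0, 0, 0, 0.12],
    [0.06, 0, 0, 0, 0.011],
    [0.06, 0, 0, 0, 0],
    [0.06, 0, 0, 0, 0]
  ]
}}

```text
clock: 14.08
position: [0.6771, 0.0294, 0.2085]
ee_rot: [0.475, 0.524, -0.476, 0.523]
ft_force: [0.2, 0.2, -0.0]
grip_width: 0.698
```

```bash
python3 - <<'E'
from h import *
from scipy.spatial.transform import Rotation as R
u=np.array([np.cos(.1),np.sin(.1)]); v=np.array([-u[1],u[0]]); o=np.array([.6975,.033])
s=monitor.get_obs(); p=s["position"]; print(p,s["grip_width"],"local",(p[:2]-o)@u,(p[:2]-o)@v,R.from_quat(s["ee_rot"]).as_matrix().round(3).tolist(),s["joint_pos"].round(2))
E
```

```text
[0.67711039 0.02937174 0.20846027] 0.6982963600390216 local -0.020649967560450778 -0.0015745675410860052 [[-0.001, 0.995, 0.096], [0.0, 0.096, -0.995], [-1.0, -0.001, -0.0]] [ 0.38  0.57 -0.74  1.3   0.37  1.41 -0.24]
```

Request:
{"op": "step_arm", "data": {
  "increments": [
    [0.06, 0, 0, -0.01, 0],
    [0.06, 0, 0, -0.018, 0],
    [0.06, 0, 0, -0.02, 0],
    [0.06, 0, 0, -0.018, 0],
    [0.06, 0, 0, -0.012, 0],
    [0.06, 0, 0, -0.01, 0],
    [0.06, 0, 0, 0, 0],
    [0.005, 0, 0, 0, 0],
    [0.005, 0, 0, 0, 0],
    [0.005, 0, 0, 0, 0],
    [0.005, 0, 0, 0, 0],
    [0.005, 0, 0, 0, 0]
  ],
  "force": 40
}}

```text
clock: 15.08
position: [0.6785, 0.0295, 0.1226]
ee_rot: [0.475, 0.524, -0.474, 0.525]
ft_force: [2.4, -0.2, 3.5]
grip_width: 0.156
```

Request:
{"op": "step_arm", "data": {
  "increments": [
    [0.005, 0, 0, 0, 0],
    [0.005, 0, 0, 0, 0],
    [0.005, 0, 0, 0, 0],
    [0.005, 0, 0, 0, 0]
  ]
}}

```text
clock: 15.42
position: [0.6785, 0.0295, 0.1225]
ee_rot: [0.475, 0.524, -0.474, 0.525]
ft_force: [3.7, 0.3, 5.5]
grip_width: 0.156
```

Gripped at 13.3 mm opening, which matches the 14 mm plate. I'll pull 36 mm along the reader's -x.

Request:
{"op": "step_arm", "data": {
  "increments": [
    [0.005, -0.002, -0.0002, 0, 0],
    [0.005, -0.003, -0.0003, 0, 0],
    [0.005, -0.004, -0.0004, 0, 0],
    [0.005, -0.004, -0.0004, 0, 0],
    [0.005, -0.004, -0.0004, 0, 0],
    [0.005, -0.004, -0.0004, 0, 0],
    [0.005, -0.004, -0.0004, 0, 0],
    [0.005, -0.004, -0.0004, 0, 0],
    [0.005, -0.003, -0.0003, 0, 0],
    [0.005, -0.002, -0.0002, 0, 0],
    [0.005, -0.002, -0.0002, 0, 0],
    [0.005, 0, 0, 0, 0]
  ]
}}

```text
clock: 16.42
position: [0.6425, 0.026, 0.1225]
ee_rot: [0.475, 0.524, -0.474, 0.525]
ft_force: [5.0, 0.5, 5.2]
grip_width: 0.153
```

Request:
{"op": "step_arm", "data": {
  "increments": [
    [0.005, 0, 0, 0, 0],
    [0.005, 0, 0, 0, 0],
    [0.005, 0, 0, 0, 0]
  ]
}}

```text
clock: 16.67
position: [0.6427, 0.026, 0.1225]
ee_rot: [0.475, 0.524, -0.474, 0.525]
ft_force: [4.7, 1.3, 5.8]
grip_width: 0.156
```

```bash
python3 - <<'E'
from h import *
u=np.array([np.cos(.1),np.sin(.1)]); v=np.array([-u[1],u[0]]); o=np.array([.6975,.033])
s=monitor.get_obs(); p=s["position"]; print(p,s["grip_width"],s["ft_force"],"local",(p[:2]-o)@u,(p[:2]-o)@v)
A=[]
for n in("wrist","side","top"):
  c=camera(n); P=wpts(c)[0] if n=="wrist" else pts(c,np.ones((384,512),bool)); z=P[:,2]
  L=np.stack([(P[:,:2]-o)@u,(P[:,:2]-o)@v],1)
  f=lambda m:(m.sum(),L[m].mean(0).round(4),np.percentile(L[m],[1,99],0).round(4).tolist()) if m.sum() else 0
  b=(z>.1035)&(z<.114)&(L[:,0]<-.035)&(L[:,0]>-.08)
  print(n,"clip",f(b&(L[:,1]>.043)&(L[:,1]<.065)),"ptr",f(b&(L[:,1]>.023)&(L[:,1]<.038)),"panel",f((z>.08)&(z<.092)&(L[:,0]<-.10)&(L[:,0]>-.24)&(abs(L[:,1])<.09)))
  if n=="wrist": A.append(c["color"])
  if n=="side": A.append(cv2.resize(c["color"][140:236,160:288],(512,384),interpolation=cv2.INTER_CUBIC))
cv2.imwrite("pics/j.png",cv2.cvtColor(cv2.resize(np.hstack(A),(800,300)),cv2.COLOR_RGB2BGR))
E
```

```text
[0.64268936 0.02596182 0.12251263] 0.15645370243979254 [4.68199189 1.28761941 5.78910634] local -0.05523946574409624 -0.0015310893692611818
wrist clip (np.int64(753), array([-0.0554,  0.0519]), [[-0.0613, 0.0431], [-0.0496, 0.0606]]) ptr (np.int64(152), array([-0.0552,  0.0302]), [[-0.0566, 0.0233], [-0.0538, 0.0366]]) panel (np.int64(1910), array([-0.1154,  0.0219]), [[-0.12, -0.0345], [-0.1113, 0.0714]])
side clip (np.int64(22), array([-0.0553,  0.054 ]), [[-0.0762, 0.045], [-0.0382, 0.0629]]) ptr (np.int64(9), array([-0.0545,  0.0297]), [[-0.0613, 0.0232], [-0.0424, 0.0365]]) panel (np.int64(154), array([-0.1147,  0.0037]), [[-0.1227, -0.0788], [-0.1063, 0.0816]])
top clip (np.int64(32), array([-0.0576,  0.0524]), [[-0.0742, 0.0444], [-0.0461, 0.0616]]) ptr (np.int64(6), array([-0.0579,  0.033 ]), [[-0.0663, 0.029], [-0.0547, 0.0363]]) panel (np.int64(125), array([-0.1157,  0.0407]), [[-0.1225, 0.0065], [-0.1078, 0.0748]])
```

View pics/j.png

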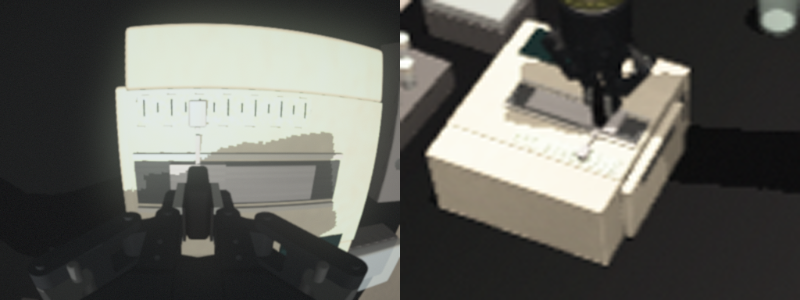

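The wrist picture shows the pointer (198,150) in line with the clip nub (198,130). In the wrist depth they are at -0.0552 and -0.0554. The panel is flush and the spring pulls about 5 N. I'm handing in.

```bash
python3 -c "
from workcell import ticket,monitor
print(ticket.hand_in()); s=monitor.get_obs(); print(s['position'],s['ft_force'],s['grip_width'])"
```

```text
the job is handed in; nothing more can be done
None
the job is handed in; nothing more can be done
```

The jar is standing in the seat with the drawer pushed shut, and the gripper is holding the shutter handle at the mark. I handed the job in at about 17 s of the 64 s allowed; it reports no verdict, and the robot could no longer be read afterwards.

- **Jar:** after release, its cap centre was within 1 mm of the ring's centre, and its top was at 73.1 mm (73 mm expected). It can't be seen in the shut drawer, so I didn't check it again after the push, which was slow and smooth.
- **Drawer:** it stopped moving under a 34 N push, and the last pictures show its panel flush with the reader's front.
- **Shutter:** I gripped the handle at 13.3 mm opening and pulled it out 36 mm. The wrist camera puts pointer and clip 0.2 mm apart along the slide. The side and top views, with few pixels, agree to within 1 mm. The force at the wrist along the slide was about 5 N, in line with the spring.

I did not re-measure the bystanders, but every move stayed clear of them. None of my checks failed. The views differed by up to about 3 mm on the ring's position before placing.

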